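# Tuck the dissecting plate under the stage clips and hold it flat

## Robot

A 6-joint arm with a two-finger parallel gripper is mounted at the origin on the work surface. World frame = base frame: x ahead of the robot, y to its left, z up, the work surface at z = 0. Lengths are in m, angles in rad, forces in N, time in s.
With the tool pointing down it reaches from about 0.3 to 0.875 m from the base axis. Payload 6.4 kg.
Tool frame: the origin (TCP) lies midway between the tips of the shut fingers; the grasp point (between the pads) lies 19 mm behind it; z points along the fingers, y is the line along which they close (so a half turn about z gives the same grasp; the last joint's range is limited). The gripper opens to 85 mm and grips with 20 to 120 N. Pads are 22 mm wide; open, the fingers measure 114 mm over their backs; the gripper's body (76 mm by 85 mm) begins 54 mm behind the grasp point. The pads swing forward as they close: fully open they stand 13 mm farther back than shut.
Start: joints at [-1.311, 0.181, 1.607, -0, 1.354, -0.206], TCP at [0.258, -0.514, 0.231] pointing down, gripper open.
Joint ranges: [-2.99, 2.99], [-0.89, 2.07], [0.3, 2.58], [-1.14, 4.28], [0, 2.63], [-3.12, 3.12]. Speed limits (rad/s): [2.57, 2.57, 3.01, 3.14, 3.14, 3.14].

## Interface

Orientations are given as a unit quaternion [w, x, y, z].
In Python, from bench import ctrl gives the robot as it stands.
- The arm moves only by the tool send_rows, never from a script. Its argument "motion" is a list of rows, each a list of 7 numbers: the turn, a rotation vector about the tool's x, y, z in degrees, then the shift along the tool's x, y, z in mm, then the closure, from -1 (fully open) to 1 (shut). In form: [[rx, ry, rz, tx, ty, tz, grip], ...]. A call has exactly 10 rows; each row shifts and turns the commanded pose from where the row before left it, along the tool's axes as they then stand; what a row does not reach is not made up. A row lasts 1/10 s, in which the tool goes at most 50 mm and 8.59 degrees, less where a joint would pass 70% of its speed; a pose out of reach is approached as far as the arm can. A call is refused whole if a number of a shift passes 50 or a number of a turn 8.59, either way. A call with a gripper value outside its range is refused whole. The fingers move at their own pace and stop on an object; the grip force is fixed at half the most. Time passes only in rows, so rows that do not move let the fingers close, or fill a call up. It gives the time, the measured TCP pose, the force, the opening and the grip force at its end, in the units of the state.
- ctrl.get_obs(): the state, without advancing time (a new reading comes with each control period).
- ctrl.camera(name): name is "scene" or "top" or "wrist"; returns a dict with "color" (480x640x3 uint8, red, green, blue), "z_map" (480x640 float32, m along the optical axis (not along the pixel's ray), 0 where there is no reading), "mtx" (3x3 intrinsics, pixels), "k1" (the pictures are not rectified: a ray, as slopes to the right and down, at radius r is drawn at 1 + k1 r^2 times it, then the intrinsics apply), "extrinsics" (4x4, takes a point from camera to world coordinates); the wrist camera has in their place "hand_eye" (4x4, takes a point from camera to tool coordinates, whose origin is the TCP and whose axes are the flange's). Camera axes: x right, y down, z forward; pixel columns grow to the right and rows downward; lengths in m; the calibration is good to about 2 mm. A picture is of the moment at which its call begins: read the wrist's pose just before it.
- ctrl.hand_in(): hands the job in; it is judged then, once.
The state is a dict: "time_s": time; "q": joint angles; "dq": joint speeds; "joint_efforts": joint torques, N m; "eef_pos": TCP position; "eef_rot": TCP orientation; "wrist_force": force on the tool from outside, world axes, zero at the start; "torque": the same for the moment, N m; "opening": opening from 0.0 (shut) to 1.0 (fully open); "grasp_force": force on a finger pad.
Only numpy, scipy, OpenCV 4.12 (cv2) and the standard library are available. Lean on these libraries where they do the work, as an engineer would, in place of code of your own. Each camera call takes 0.05 s, during which the arm holds its last target. There are 200 camera calls.

## Task

Take the dissecting plate out of the instrument tray and slide its thin tongue flat along the microscope's light base under both stage clips, straight and centred, fully home against the clip posts, without prising the clips up. Finish while still holding: keep the plate pressed flat on the base with a moderate, steady push, about a kilogram's weight, so that a colleague can do up the slack clip screws. Leave the vial, the instruments and the petri dish as they are.

Things in the scene. Friction and masses are not known exactly. Their poses are not given: they have to be found in the camera images.
- plate_pad (a point): Centre, half-way up, of the thick end of the loose dissecting plate: a firm black rubber pad, 56 (x) x 50 (y) x 12 mm, on a blue aluminium sheet 50 mm wide and 3 mm thick, flush at the sides, 15 mm high in all (underside 7.5 mm below this point). Grip it across y. x points to the tongue, z up out of the pad. Starts flat in the tray, pad up, its x up to 2.3 rad from world x. About 0.1 kg.
- plate_nose (a point): Middle of the rounded front edge of the plate's tongue, half-way through its 3 mm thickness (89 mm in front of plate_pad, 1.5 mm above the underside). The tongue is the bare blue aluminium sheet, 61 mm long, 50 mm wide, in front of the pad. Same axes as plate_pad.
- plate: The whole dissecting plate: sheet 121 x 50 x 3 mm with the pad on one end. Origin on the underside below the pad's centre; the sheet runs from x -32 to +89 mm. Same axes as plate_pad.
- stage_home (a point): Point on the light base's top, half-way between the front faces of the two clip posts: the middle of the tongue's front edge belongs here (1.5 mm above it). x is the direction in which the tongue slides in, y left, z up. Posts: 10 mm in diameter, at x +5 mm, y +17 and -17 mm, 8 mm high, with dark thumbscrews above them up to 26 mm.
- stage: White microscope light base, fixed, 280 (x) x 240 (y) x 45 mm, level flat top with a flush opal window; origin at the centre of its underside, so stage_home lies 100 mm along its x and 45 mm up. Same axes as stage_home.
- clip_left (a joint): Lift of the steel clip leaf, 9 mm wide, that runs from the post at y +17 mm towards -x (in stage_home's frame). It slopes down to x -41 mm, where it rests 2 mm above the base's top; there its toe turns up, to x -55 mm, 12 mm high, as a lead-in. Rad: 0 at rest, grows as it rises, 0.02 with the tongue under it, 0.14 is 6 mm. Weak spring: the tongue lifts it with under 2 N.
- clip_right (a joint): The same for the clip leaf at the post at y -17 mm.
- tray: White instrument tray 260 (x) x 360 (y) x 25 mm high, walls and floor 6 mm, fixed; origin at the centre of its underside. The dissecting plate lies in its half towards -y, the forceps and the scissors in the half towards +y.
- vial_mid (a point): Middle of a small amber vial with a black cap, 24 mm in diameter, 45 mm high, standing on the light base's far right corner. Leave it alone.
- forceps: Steel forceps about 135 mm long lying in the tray. Leave alone.
- scissors: Steel scissors about 120 mm long lying in the tray. Leave alone.
- petri: Petri dish, 91 mm in diameter and 16 mm high, on the bench beyond. Leave alone.
- stage_top: The light base's flat top plate, 280 x 240 x 9 mm, part of the fixed base, on which the dissecting plate is to be pressed; origin at the centre of its upper face, 45 mm above the bench. Same axes as stage_home.
Mind the look-alikes: they are no part of the job. There is more than one size of the plate; the job needs the smallest.

How it is judged:
By the outcome, as a careful person would: the job done as asked, in the order asked, and still so for the second after the job is handed in, while the arm keeps its last pose, push and grip.
It also fails if it takes over 38 s, if anything falls off the work surface, if the arm or the gripper's body presses on something with over 40 N, if the wrist force passes 120 N, or if a joint passes its speed limit or range.

## Working session

There is one attempt and no reset: what is moved stays moved. The work goes in short steps, Python scripts to look and compute and a tool call to move; the robot and the scene stay as the last step left them, time stands still between calls to the robot, and variables do not carry over. Pictures are saved under pics/ and viewed, at most 10 in all, crops included, and the job is handed in when it is done.

Besides the shell and the picture viewer there is one more tool, called after "Request:" by a JSON object that holds its "op" and its "data". send_rows: Moves the arm, as the interface text tells. Its arguments: {"type":"object","properties":{"motion":{"type":"array","items":{"type":"array","items":{"type":"number"}}}},"required":["motion"]}

```bash
mkdir -p pics; ls
python3 - <<'E'
from bench import ctrl
import cv2,numpy as np,pickle
d={n:ctrl.camera(n) for n in("scene","top")}
pickle.dump(d,open('c0.pkl','wb'))
for n in d: cv2.imwrite(f'pics/{n}0.png',d[n]['color'][...,::-1]); print(d[n]['extrinsics'].round(3).tolist(),d[n]['mtx'].tolist(),d[n]['k1'])
print(ctrl.get_obs())
E
```

```text
pics
[[-0.294, 0.815, -0.499, 1.014], [0.956, 0.251, -0.153, 0.189], [0.0, -0.522, -0.853, 0.882], [0.0, 0.0, 0.0, 1.0]] [[438.902331943137, 0.0, 326.6782035284547], [0.0, 438.902331943137, 237.22992858273722], [0.0, 0.0, 1.0]] -0.032877734410195425
[[0.029, -0.996, 0.083, 0.44], [-1.0, -0.029, 0.0, 0.079], [0.002, -0.083, -0.997, 1.103], [0.0, 0.0, 0.0, 1.0]] [[496.75447521575444, 0.0, 319.9230509382202], [0.0, 496.75447521575444, 241.20160707373486], [0.0, 0.0, 1.0]] -0.06340789355093564
{'time_s': 0.1, 'q': array([-1.31130682e+00,  1.81453071e-01,  1.60791941e+00,  7.32551094e-06,
        1.35380428e+00, -2.06289074e-01]), 'dq': array([-0.00036158, -0.00240539, -0.0022549 ,  0.00048463,  0.00081764,
       -0.00086897]), 'joint_efforts': array([ 4.86569752e-04, -4.45877016e+01, -3.52241457e+01, -2.91836341e-04,
        4.07413449e-03,  1.93558705e-06]), 'eef_pos': array([ 0.25813498, -0.51323931,  0.23047643]), 'eef_rot': array([-7.91866863e-04,  9.73003516e-01,  2.30788929e-01, -1.74912960e-05]), 'wrist_force': array([-0.30328414, -0.34598177, -0.0445172 ]), 'torque': array([0.01017915, 0.0180457 , 0.02208718]), 'grasp_force': 0.0, 'opening': 0.9983455386955393}
```

View pics/top0.png

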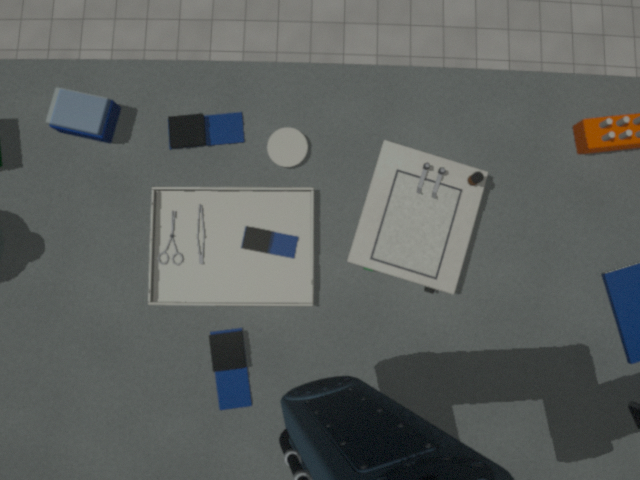

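View pics/scene0.png

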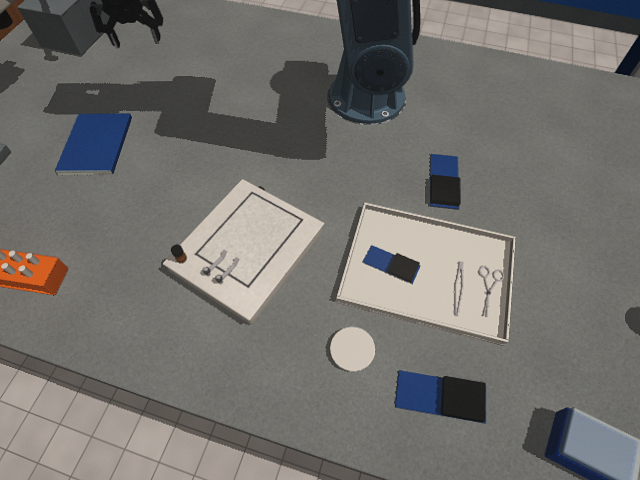

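```bash
cat > h.py <<'E'
import numpy as np,cv2,pickle
def ray(c,px,z,T=None):
    """pixels -> world points on plane z"""
    T=c['extrinsics'] if T is None else T
    k=np.array([c['k1'],0,0,0,0.]);p=cv2.undistortPoints(np.array(px,float).reshape(-1,1,2),c['mtx'],k)[:,0]
    d=np.c_[p,np.ones(len(p))]@T[:3,:3].T
    return T[:3,3]+d*((z-T[2,3])/d[:,2])[:,None]
E
python3 - <<'E'
from h import *
c=pickle.load(open('c0.pkl','rb'))['top'];im=c['color'][...,::-1]
a=cv2.resize(im[215:270,230:310],None,fx=5,fy=5,interpolation=cv2.INTER_CUBIC)
b=cv2.resize(im[150:215,405:495],None,fx=5,fy=5,interpolation=cv2.INTER_CUBIC)
o=np.zeros((600,800,3),np.uint8);o[:275,:400]=a;o[275:600,:450]=b
s=cv2.resize(im[135:300,340:500],None,fx=2,fy=2);o[:330,460:780]=s[:, :320]
cv2.imwrite('pics/crop.png',o)
z=c['z_map'];print(z[240,257],z[246,290],z[280,260],z[200,415],z[300,340])
E
```

```text
1.0861359 1.0989254 1.0955919 1.0712055 1.0985342
```

View pics/crop.png

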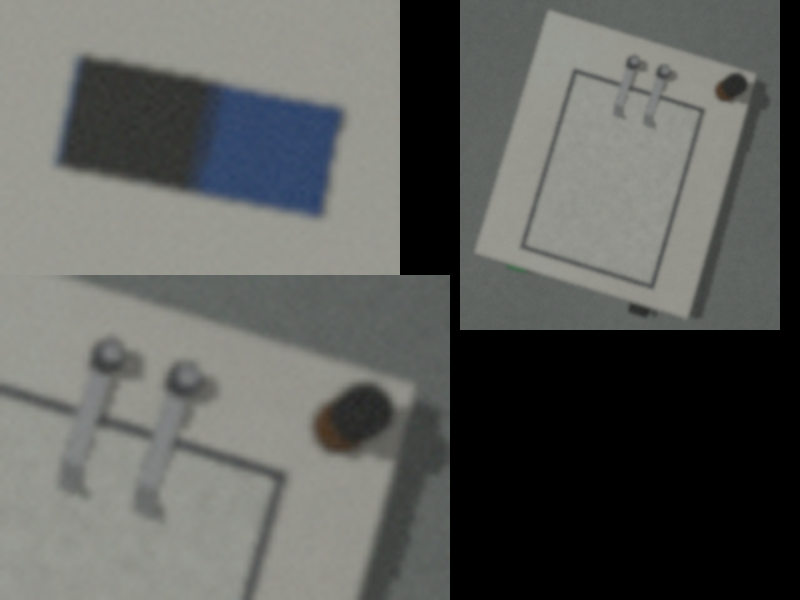

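Run:
```python
from h import *
c=pickle.load(open('c0.pkl','rb'))['top']
n=ray(c,[(298.6,236.6),(294.6,258)],.009);b=ray(c,[(246,226.4),(242,248)],.011)
print('plate',n,b,n.mean(0)-b.mean(0),np.linalg.norm(n.mean(0)-b.mean(0)))
d=n.mean(0)-b.mean(0);print('yaw',np.arctan2(d[1],d[0]))
s=ray(c,[(384,140),(487.5,171.5),(455,294),(347.5,261)],.045);print('stage',s)
x=(s[0]+s[1]-s[2]-s[3])/2;y=(s[0]+s[3]-s[1]-s[2])/2;print(np.linalg.norm(x),np.linalg.norm(y))
yaw=np.arctan2(x[1]-y[0],x[0]+y[1]);ce=s.mean(0);print('yaw',yaw,ce,'home',ce+.1*np.array([np.cos(yaw),np.sin(yaw),0]))
t=ray(c,[(427,166),(442.2,170.4)],.071);m=t.mean(0);print('screws',t,'home',m-.005*np.array([np.cos(yaw),np.sin(yaw),0]))
```

```text
plate [[0.5402883  0.1269858  0.009     ]
 [0.4926766  0.13427525 0.009     ]] [[0.55941678 0.24412556 0.011     ]
 [0.51124972 0.2509946  0.011     ]] [-0.0188508  -0.11692955 -0.002     ] 0.11845620415223754
yaw -1.7306360530656149
stage [[ 0.75416934 -0.05396172  0.045     ]
 [ 0.69173381 -0.28191482  0.045     ]
 [ 0.42386722 -0.21160425  0.045     ]
 [ 0.48781484  0.01954993  0.045     ]]
0.2766211285292257 0.23809251827376168
yaw -0.26559380462649523 [ 0.5893963  -0.13198271  0.045     ] home [ 0.68588998 -0.15823094  0.045     ]
screws [[ 0.69298008 -0.14306019  0.071     ]
 [ 0.68455879 -0.1756022   0.071     ]] home [ 0.68394475 -0.15801878  0.071     ]
```

Request:
{"op": "send_rows", "data": {"motion": [[0, 0, 0, 28.6, -26.6, 0, -1], [0, 0, 0, 28.6, -26.6, 0, -1], [0, 0, 0, 28.6, -26.6, 0, -1], [0, 0, 0, 28.6, -26.6, 0, -1], [0, 0, 0, 28.6, -26.6, 0, -1], [0, 0, 0, 28.6, -26.6, 0, -1], [0, 0, 0, 28.6, -26.6, 0, -1], [0, 0, 0, 28.6, -26.6, 0, -1], [0, 0, 0, 28.6, -26.6, 0, -1], [0, 0, 0, 28.6, -26.6, 0, -1]]}}

```text
time_s: 1.1
eef_pos: [0.3944, -0.146, 0.2311]
eef_rot: [-0.0, 0.973, 0.231, -0.0]
wrist_force: [0.9, 0.6, 0.5]
opening: 1.002
grasp_force: 0.0
```

Request:
{"op": "send_rows", "data": {"motion": [[0, 0, 0, 28.6, -26.6, 0, -1], [0, 0, 0, 28.6, -26.6, 0, -1], [0, 0, 0, 28.6, -26.6, 0, -1], [0, 0, 0, 28.6, -26.6, 0, -1], [0, 0, 0, 28.6, -26.6, 0, -1], [0, 0, 0, 28.6, -26.6, 0, -1], [0, 0, 0, 28.6, -26.6, 0, -1], [0, 0, 0, 28.6, -26.6, 0, -1], [0, 0, 0, 28.6, -26.6, 0, -1], [0, 0, 0, 28.6, -26.6, 0, -1]]}}

```text
time_s: 2.1
eef_pos: [0.5304, 0.2201, 0.2308]
eef_rot: [0.0, 0.973, 0.231, -0.0]
wrist_force: [0.2, -0.3, 0.3]
opening: 1.003
grasp_force: 0.0
```

Request:
{"op": "send_rows", "data": {"motion": [[0, 0, -6, 0, 0, 5, -1], [0, 0, -6, 0, 0, 10, -1], [0, 0, -6, 0, 0, 10, -1], [0, 0, -6, 0, 0, 10, -1], [0, 0, -6, 0, 0, 10, -1], [0, 0, -6, 0, 0, 10, -1], [0, 0, -6, 0, 0, 10, -1], [0, 0, -6, 0, 0, 10, -1], [0, 0, -6, 0, 0, 5, -1], [0, 0, 0, 0, 0, 0, -1]]}}

```text
time_s: 3.1
eef_pos: [0.5294, 0.2183, 0.1499]
eef_rot: [-0.001, 0.762, 0.648, -0.001]
wrist_force: [1.0, -0.2, -0.1]
opening: 1.0
grasp_force: 0.0
```

```bash
cat >> h.py <<'E'
from scipy.spatial.transform import Rotation as R
def tool(o):
    T=np.eye(4);T[:3,:3]=R.from_quat(np.roll(o['eef_rot'],-1)).as_matrix();T[:3,3]=o['eef_pos'];return T
def delta(o,p,yaw):
    """tool-axis shift (mm) and rot vector (deg) to pos p, pointing down, tool x at yaw"""
    T=tool(o);G=(R.from_euler('z',yaw)*R.from_euler('x',np.pi)).as_matrix()
    return ((np.array(p)-T[:3,3])@T[:3,:3]*1000).round(1),R.from_matrix(T[:3,:3].T@G).as_rotvec(degrees=True).round(2)
E
python3 - <<'E'
from bench import ctrl
from h import *
o=ctrl.get_obs();c=ctrl.camera('wrist');pickle.dump((o,c),open('w1.pkl','wb'))
cv2.imwrite('pics/w1.png',c['color'][...,::-1]);print(o['time_s'],o['eef_pos'],c['hand_eye'].round(3).tolist(),c['mtx'].tolist(),c['k1'])
print(delta(o,(.5307,.2185,.0035),1.411))
E
```

```text
3.1 [0.52937049 0.21827471 0.14985457] [[-0.0, -0.946, -0.325, 0.084], [1.0, 0.0, -0.0, 0.001], [0.0, -0.325, 0.946, -0.142], [0.0, 0.0, 0.0, 1.0]] [[396.8283348684573, 0.0, 327.0121200289926], [0.0, 396.8283348684573, 238.49073499404443], [0.0, 0.0, 1.0]] -0.06640825878528986
(array([  0.6,   1.7, 146.4]), array([-0.15,  0.05, -0.11]))
```

View pics/w1.png

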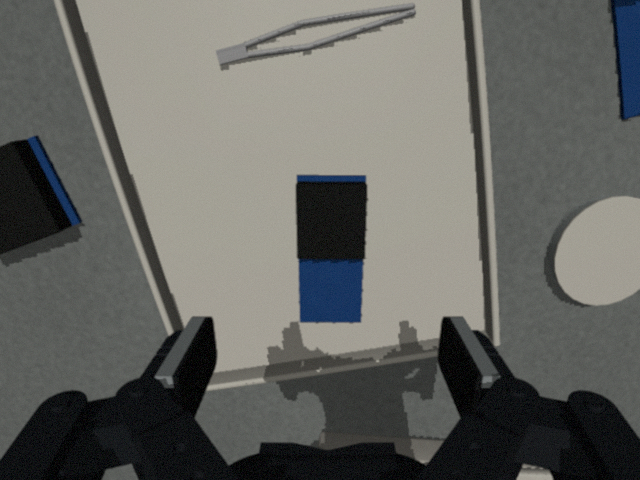

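Run:
```python
from h import *
o,c=pickle.load(open('w1.pkl','rb'));T=tool(o)@c['hand_eye']
p=ray(c,[(297,183),(366,183),(366,259.5),(297,259.5)],.021,T);n=ray(c,[(300,322),(361.5,322)],.009,T)
print(p,n,'pad',p.mean(0),'nose',n.mean(0));d=n.mean(0)-p.mean(0);print(np.linalg.norm(d[:2]),'yaw',np.arctan2(d[1],d[0])+np.pi)
print(delta(o,(*p.mean(0)[:2],.0035),np.arctan2(d[1],d[0])+np.pi))
```

```text
[[0.51410313 0.25207487 0.021     ]
 [0.56099722 0.244466   0.021     ]
 [0.55363075 0.18819496 0.021     ]
 [0.50361064 0.19629327 0.021     ]] [[0.49400021 0.13731802 0.009     ]
 [0.54343644 0.12933348 0.009     ]] pad [0.53308543 0.22025728 0.021     ] nose [0.51871832 0.13332575 0.009     ]
0.08811074706582214 yaw 1.4070075880032205
(array([  2.7,   3.7, 146.3]), array([-0.15,  0.05,  0.12]))
```

Request:
{"op": "send_rows", "data": {"motion": [[-0.15, 0, 0, 2, 3, 10, -1], [0, 0, 0, 0, 0, 20, -1], [0, 0, 0, 0, 0, 20, -1], [0, 0, 0, 0, 0, 20, -1], [0, 0, 0, 0, 0, 20, -1], [0, 0, 0, 0, 0, 20, -1], [0, 0, 0, 0, 0, 15, -1], [0, 0, 0, 0, 0, 10, -1], [0, 0, 0, 0, 0, 7, -1], [0, 0, 0, 0, 0, 3, -1]]}}

```text
time_s: 4.15
eef_pos: [0.534, 0.2199, 0.0058]
eef_rot: [0.001, 0.762, 0.647, 0.001]
wrist_force: [0.4, -0.2, 0.2]
opening: 1.005
grasp_force: 0.0
```

Request:
{"op": "send_rows", "data": {"motion": [[0, 0, 0, 0, 0, 0, 1], [0, 0, 0, 0, 0, 0, 1], [0, 0, 0, 0, 0, 0, 1], [0, 0, 0, 0, 0, 0, 1], [0, 0, 0, 0, 0, 0, 1], [0, 0, 0, 0, 0, 0, 1], [0, 0, 0, 0, 0, 0, 1], [0, 0, 0, 0, 0, 0, 1], [0, 0, 0, 0, 0, 0, 1], [0, 0, 0, 0, 0, 0, 1]]}}

```text
time_s: 5.15
eef_pos: [0.5351, 0.2202, 0.0075]
eef_rot: [0.002, 0.762, 0.647, 0.002]
wrist_force: [-0.5, 0.4, 5.8]
opening: 0.568
grasp_force: 63.1
```

Request:
{"op": "send_rows", "data": {"motion": [[0, 0, 0, 0, 0, -5, 1], [0, 0, 0, 0, 0, -10, 1], [0, 0, 0, 0, 0, -14, 1], [0, 0, 0, 0, 0, -14, 1], [0, 0, 0, 0, 0, -14, 1], [0, 0, 0, 0, 0, -14, 1], [0, 0, 0, 0, 0, -14, 1], [0, 0, 0, 0, 0, -14, 1], [0, 0, 0, 0, 0, -14, 1], [0, 0, 0, 0, 0, -7, 1]]}}

```text
time_s: 6.15
eef_pos: [0.5345, 0.2201, 0.1283]
eef_rot: [0.002, 0.762, 0.647, 0.002]
wrist_force: [-0.7, 1.0, -0.6]
opening: 0.567
grasp_force: 62.4
```

Request:
{"op": "send_rows", "data": {"motion": [[0, 0, 0, -15, 2, 0, 1], [0, 0, 0, -30, 4, 0, 1], [0, 0, 0, -40, 6, 0, 1], [0, 0, 0, -42, 6, 0, 1], [0, 0, 0, -42, 6, 0, 1], [0, 0, 0, -42, 6, 0, 1], [0, 0, 0, -42, 6, 0, 1], [0, 0, 0, -40, 5, 0, 1], [0, 0, 0, -25, 3, 0, 1], [0, 0, 0, -14, 2, 0, 1]]}}

```text
time_s: 7.15
eef_pos: [0.5243, -0.1178, 0.1257]
eef_rot: [0.001, 0.763, 0.646, 0.0]
wrist_force: [0.2, 0.6, -0.3]
opening: 0.562
grasp_force: 62.3
```

Request:
{"op": "send_rows", "data": {"motion": [[0, 0, -8.4, 0, 0, 0, 1], [0, 0, -8.4, 0, 0, 0, 1], [0, 0, -8.4, 0, 0, 0, 1], [0, 0, -8.4, 0, 0, 0, 1], [0, 0, -8.4, 0, 0, 0, 1], [0, 0, -8.4, 0, 0, 0, 1], [0, 0, -8.4, 0, 0, 0, 1], [0, 0, -8.4, 0, 0, 0, 1], [0, 0, -8.4, 0, 0, 0, 1], [0, 0, -8.4, 0, 0, 0, 1]]}}

```text
time_s: 8.15
eef_pos: [0.5247, -0.1145, 0.1258]
eef_rot: [0.001, 0.13, 0.992, 0.0]
wrist_force: [0.1, 0.7, 0.2]
opening: 0.564
grasp_force: 62.4
```

Run:
```python
from bench import ctrl
from h import *
o=ctrl.get_obs();c=ctrl.camera('wrist');pickle.dump((o,c),open('w2.pkl','wb'))
im=c['color'][...,::-1];cv2.imwrite('pics/w2.png',im);print(o['time_s'],o['eef_pos'],o['opening'],o['wrist_force'])
print(delta(o,(.5268,-.115,.1),2.876))
```

```text
8.15 [ 0.52474001 -0.11454496  0.12575025] 0.5637662388336508 [0.14533913 0.67570005 0.19232852]
(array([-2.1,  0.1, 25.8]), array([0.03, 0.06, 0.29]))
```

View pics/w2.png

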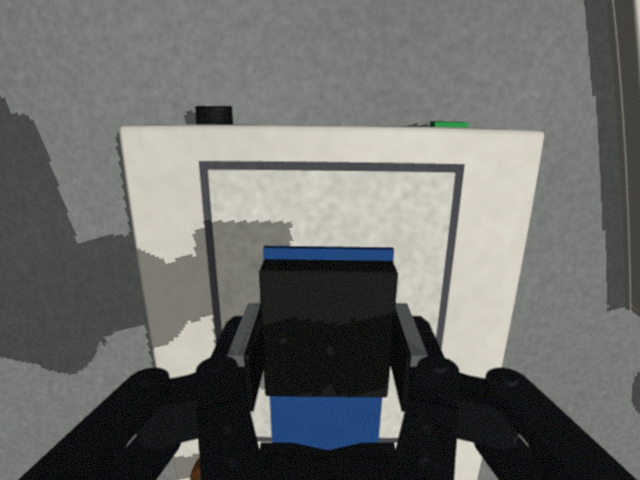

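Run:
```python
from h import *
o,c=pickle.load(open('w2.pkl','rb'));T=tool(o);W=T@c['hand_eye'];zb=T[2,3]-.0015
s=ray(c,[(122,128),(543,132)],.045,W);f=ray(c,[(201,163),(464,166)],.045,W)
for q in(s,f):
    d=q[0]-q[1];print(np.linalg.norm(d),'slide yaw',np.arctan2(-(q[1]-q[0])[0]*-1,-(q[1]-q[0])[1]*-1),q.tolist())
    v=q[0]-q[1];print(np.arctan2(v[1],v[0]))
b=ray(c,[(264,247.5),(393,247.5)],zb+.003,W);p=ray(c,[(262,263.5),(396.5,264)],zb+.015,W);g=ray(c,[(266,396),(387,396)],zb+.015,W)
Ti=np.linalg.inv(T)
for n,q in(('stage',s),('frame',f),('sheetback',b),('padback',p),('padfront',g)):
    print(n,((np.c_[q,np.ones(len(q))]@Ti.T)[:,:3]*1000).round(1).tolist())
```

```text
0.23320340694181393 slide yaw 0.26936660774975035 [[0.42650004164038013, -0.20571223129967062, 0.044999999999999984], [0.4885603510891428, 0.01908177885272, 0.044999999999999984]]
-1.8401629345446469
0.14775427273441902 slide yaw 0.27182845222877067 [[0.45658794556609933, -0.16969893781341305, 0.044999999999999984], [0.4962589629003449, -0.027369968538205156, 0.044999999999999984]]
-1.8426247790236674
stage [[71.5, -113.4, 80.6], [69.5, 119.7, 80.7]]
frame [[51.7, -70.9, 80.6], [50.1, 76.8, 80.7]]
sheetback [[31.7, -24.1, -1.6], [31.7, 24.5, -1.5]]
padback [[30.2, -23.1, -13.5], [29.9, 23.9, -13.5]]
padfront [[-27.4, -24.8, -13.5], [-27.5, 23.7, -13.5]]
```

Request:
{"op": "send_rows", "data": {"motion": [[0, 0, 0.5, -1, 1, 4, 1], [0, 0, 0, -1, 1, 8, 1], [0, 0, 0, 0, 0, 12, 1], [0, 0, 0, 0, 0, 12, 1], [0, 0, 0, 0, 0, 12, 1], [0, 0, 0, 0, 0, 10, 1], [0, 0, 0, 0, 0, 8, 1], [0, 0, 0, 0, 0, 5, 1], [0, 0, 0, 0, 0, 3, 1], [0, 0, 0, 0, 0, 0, 1]]}}

```text
time_s: 9.2
eef_pos: [0.528, -0.1137, 0.0522]
eef_rot: [0.001, 0.138, 0.99, 0.0]
wrist_force: [-0.3, -0.1, -0.8]
opening: 0.569
grasp_force: 62.4
```

Run:
```python
from bench import ctrl
from h import *
o=ctrl.get_obs();c=ctrl.camera('wrist');t=ctrl.camera('top');s=ctrl.camera('scene');pickle.dump((o,c,t,s),open('w3.pkl','wb'))
print(o['time_s'],o['eef_pos'],o['eef_rot'],o['wrist_force'])
z=np.zeros((600,800,3),np.uint8)
z[:240,:320]=cv2.resize(t['color'][140:300,335:500,::-1],(320,240)) if 0 else cv2.resize(t['color'][150:270,360:520,::-1],(320,240),interpolation=cv2.INTER_CUBIC)
z[:240,330:730]=cv2.resize(s['color'][200:320,150:350,::-1],(400,240),interpolation=cv2.INTER_CUBIC)
z[245:600,:640]=c['color'][60:415,:,::-1]
cv2.imwrite('pics/w3.png',z)
```

```text
9.2 [ 0.5279883  -0.11373341  0.0521792 ] [1.16920063e-03 1.37590099e-01 9.90488565e-01 2.16108627e-05] [-0.29808082 -0.08766891 -0.77954987]
```

View pics/w3.png

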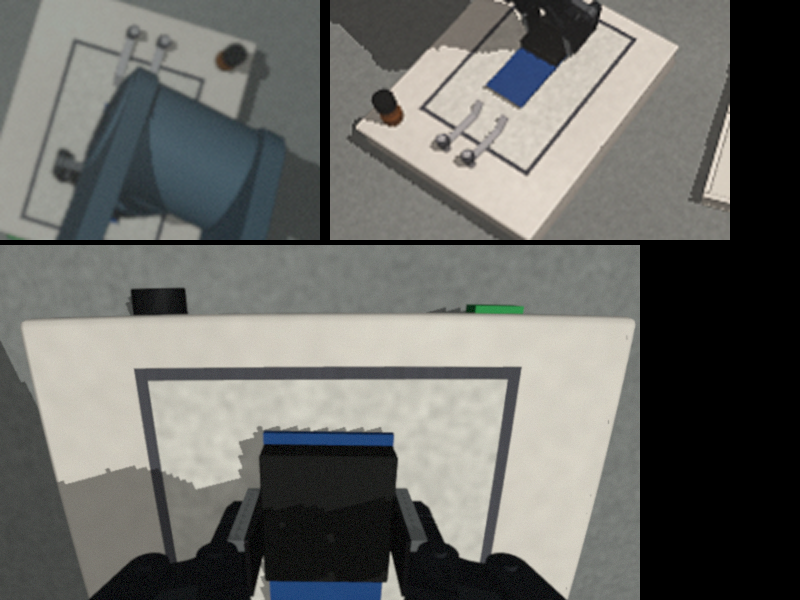

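Run:
```python
from h import *
o,c,t,s=pickle.load(open('w3.pkl','rb'));T=tool(o);W=T@c['hand_eye'];Ti=np.linalg.inv(T)
f=lambda q:((np.c_[q,np.ones(len(q))]@Ti.T)[:,:3]*1000).round(1).tolist()
for n,px,z in(('stage',[(24,137),(634,135)],.045),('stageside',[(88,410),(570,412)],.045),('frame',[(136,186),(520,183)],.045),('framefwd',[(168,375),(488,375)],.045),('sheet',[(264,248.5),(393,248.5)],T[2,3]+.0015)):
    print(n,f(ray(c,px,z,W)))
cv2.imwrite('pics/s3.png',cv2.resize(s['color'][200:290,190:310,::-1],(800,600),interpolation=cv2.INTER_CUBIC))
print(s['z_map'][240:252,234].round(3))
```

```text
stage [[73.2, -115.5, 7.0], [73.9, 116.5, 7.1]]
stageside [[-56.3, -117.0, 7.3], [-58.0, 119.0, 7.4]]
frame [[53.7, -73.8, 7.0], [54.8, 73.9, 7.1]]
framefwd [[-34.1, -73.4, 7.2], [-34.3, 73.8, 7.3]]
sheet [[31.3, -24.1, -1.6], [31.3, 24.5, -1.6]]
[0.967 0.964 0.963 0.961 0.96  0.96  0.96  0.968 0.969 0.964 0.962 0.96 ]
```

View pics/s3.png

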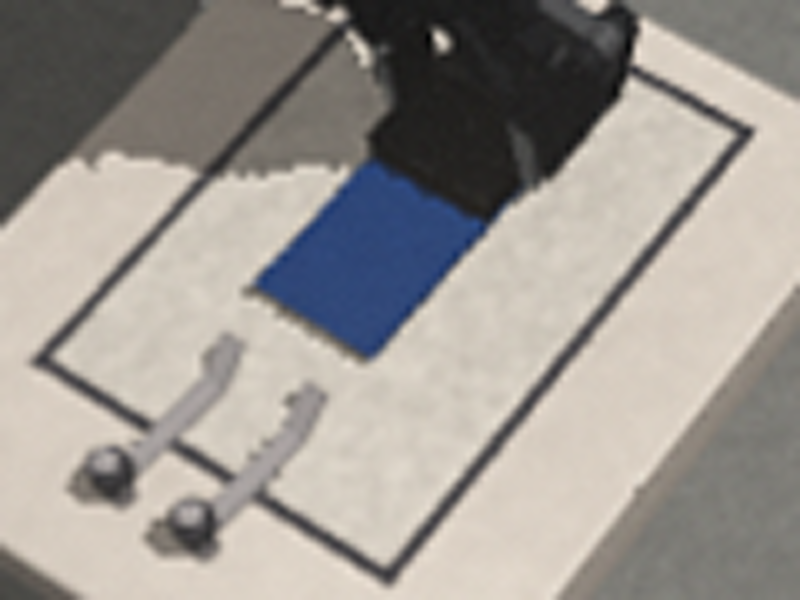

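Run:
```python
from h import *
o,c,t,s=pickle.load(open('w3.pkl','rb'))
g=lambda P,z:ray(s,np.array(P)/6.6667+[190,200]-.42,z)
fr=g([(42,360),(388,577),(750,132)],.045)
L,Rr,B=fr;x=(Rr-B)/np.linalg.norm(Rr-B);e=(L-Rr)/np.linalg.norm(L-Rr)
print('yaws',np.arctan2(x[1],x[0]),np.arctan2(-e[0],e[1]),'lens',np.linalg.norm(Rr-B),np.linalg.norm(L-Rr))
m=(L+Rr)/2;n=np.array([-x[1],x[0],0])
zt=o['eef_pos'][2]+.0015
for k,P,z in(('tongue',[(255,287),(372,358)],zt),('tongueR',[(487,222)],zt),('screws',[(112,463),(194,517)],.071),('toes',[(232,340),(318,390)],.057)):
    q=g(P,z);print(k,((q-m)@x*1000).round(1),((q-m)@n*1000).round(1))
q=g([(255,287),(372,358),(487,222)],zt);d=q[0]-q[1];print('tongue yaw',np.arctan2(-d[0],d[1]),np.arctan2(*(q[1]-q[2])[[1,0]]))
print('tool yaw',np.arctan2(*tool(o)[:2,0][::-1])-np.pi)
```

```text
yaws -0.27647481538166546 2.8682066015115177 lens 0.2003943003949118 0.14437740571347088
tongue [-56.6 -56.5] [-26.4  22.9]
tongueR [-118.5] [22.6]
screws [23.5 23.9] [-13.5  20.2]
toes [-35.8 -36.6] [-18.   17.2]
tongue yaw 2.863737341590448 -0.27224035019952836
tool yaw -0.2760565300401163
```

Request:
{"op": "send_rows", "data": {"motion": [[0, 0, -0.2, 0, 0.5, 1, 1], [0, 0, 0, 0, 0, 1, 1], [0, 0, 0, 0, 0, 1, 1], [0, 0, 0, 0, 0, 1, 1], [0, 0, 0, 0, 0, 0.5, 1], [0, 0, 0, 0, 0, 0.5, 1], [0, 0, 0, 0, 0, 0.5, 1], [0, 0, 0, 0, 0, 0.5, 1], [0, 0, 0, 0, 0, 0, 1], [0, 0, 0, 0, 0, 0, 1]]}}

```text
time_s: 10.35
eef_pos: [0.5282, -0.1133, 0.0466]
eef_rot: [0.001, 0.136, 0.991, -0.0]
wrist_force: [0.2, 0.1, 2.0]
opening: 0.56
grasp_force: 62.6
```

Request:
{"op": "send_rows", "data": {"motion": [[0, 0, 0, 0, 0, 0.5, 1], [0, 0, 0, -4, 0, 0, 1], [0, 0, 0, -5, 0, 0, 1], [0, 0, 0, -5, 0, 0, 1], [0, 0, 0, -5, 0, 0, 1], [0, 0, 0, -5, 0, 0, 1], [0, 0, 0, -5, 0, 0, 1], [0, 0, 0, -5, 0, 0, 1], [0, 0, 0, -3, 0, 0, 1], [0, 0, 0, 0, 0, 0, 1]]}}

```text
time_s: 11.35
eef_pos: [0.5625, -0.1226, 0.0465]
eef_rot: [-0.001, 0.136, 0.991, 0.0]
wrist_force: [-8.5, 2.2, 12.0]
opening: 0.565
grasp_force: 63.8
```

Run:
```python
from bench import ctrl
from h import *
o=ctrl.get_obs();c=ctrl.camera('wrist');s=ctrl.camera('scene');pickle.dump((o,c,s),open('w4.pkl','wb'))
print(o['time_s'],o['eef_pos'],o['eef_rot'],o['wrist_force'],o['torque'],'yaw',np.arctan2(*tool(o)[:2,0][::-1])-np.pi)
z=np.zeros((600,800,3),np.uint8)
z[:350]=cv2.resize(s['color'][225:286,185:325,::-1],(800,350),interpolation=cv2.INTER_CUBIC)
z[350:]=cv2.resize(c['color'][100:300,:,::-1],(800,250))
cv2.imwrite('pics/w4.png',z)
```

```text
11.35 [ 0.5624617  -0.12264333  0.04650823] [-6.76331352e-04  1.35577448e-01  9.90766454e-01  3.62213240e-04] [-8.52022992  2.21397564 12.03335186] [0.69632351 1.44408335 0.03274345] yaw -0.2719922330475044
```

View pics/w4.png

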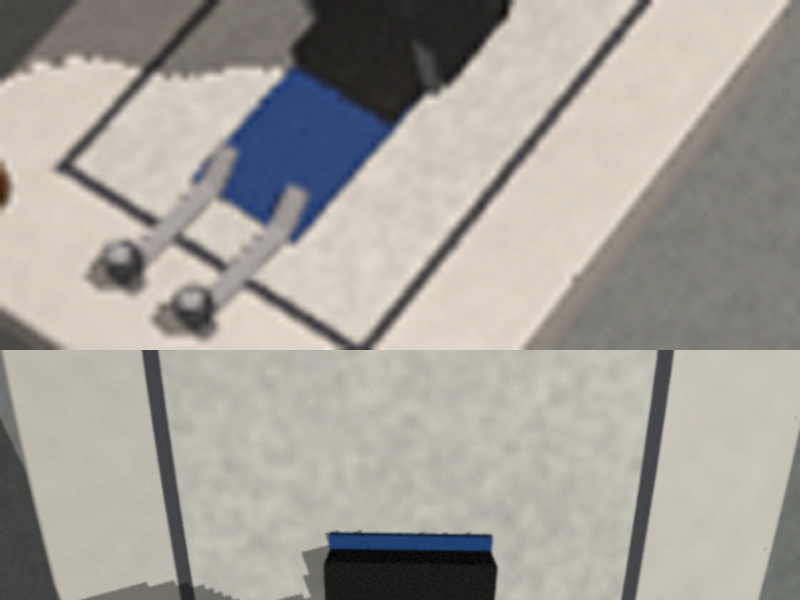

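Request:
{"op": "send_rows", "data": {"motion": [[0, 0, 0, 0, 0, -0.7, 1], [0, 0, 0, -3, 0, 0, 1], [0, 0, 0, -4, 0, 0, 1], [0, 0, 0, -4, 0, 0, 1], [0, 0, 0, -4, 0, 0, 1], [0, 0, 0, -4, 0, 0, 1], [0, 0, 0, -4, 0, 0, 1], [0, 0, 0, -4, 0, 0, 1], [0, 0, 0, -2, 0, 0, 1], [0, 0, 0, 0, 0, 0, 1]]}}

```text
time_s: 12.45
eef_pos: [0.5916, -0.1309, 0.0466]
eef_rot: [0.001, 0.136, 0.991, 0.0]
wrist_force: [-2.2, 0.6, 2.1]
opening: 0.564
grasp_force: 62.8
```

Request:
{"op": "send_rows", "data": {"motion": [[0, 0, 0, -1, 0, 0, 1], [0, 0, 0, -1, 0, 0, 1], [0, 0, 0, -1, 0, 0, 1], [0, 0, 0, -1, 0, 0, 1], [0, 0, 0, -1, 0, 0, 1], [0, 0, 0, -1, 0, 0, 1], [0, 0, 0, -0.5, 0, 0, 1], [0, 0, 0, 0, 0, 0, 1], [0, 0, 0, 0, 0, 0, 1], [0, 0, 0, 0, 0, 0, 1]]}}

```text
time_s: 13.45
eef_pos: [0.5982, -0.1329, 0.0468]
eef_rot: [0.002, 0.136, 0.991, -0.0]
wrist_force: [0.9, -0.3, -2.5]
opening: 0.568
grasp_force: 62.2
```

Request:
{"op": "send_rows", "data": {"motion": [[0, 0, 0, 0, 0, 0.5, 1], [0, 0, 0, 0, 0, 0.3, 1], [0, 0, 0, -0.5, 0, 0, 1], [0, 0, 0, -0.5, 0, 0, 1], [0, 0, 0, -0.5, 0, 0, 1], [0, 0, 0, -0.5, 0, 0, 1], [0, 0, 0, -0.5, 0, 0, 1], [0, 0, 0, -0.5, 0, 0, 1], [0, 0, 0, 0, 0, 0, 1], [0, 0, 0, 0, 0, 0, 1]]}}

```text
time_s: 14.45
eef_pos: [0.6002, -0.1333, 0.0466]
eef_rot: [0.0, 0.136, 0.991, 0.0]
wrist_force: [-7.2, 1.4, 7.7]
opening: 0.564
grasp_force: 63.2
```

Request:
{"op": "send_rows", "data": {"motion": [[0, 0, 0, 0, 0, 0, 1], [0, 0, 0, -0.5, 0, 0, 1], [0, 0, 0, -0.5, 0, 0, 1], [0, 0, 0, -0.5, 0, 0, 1], [0, 0, 0, -0.5, 0, 0, 1], [0, 0, 0, 0, 0, 0, 1], [0, 0, 0, 0, 0, 0, 1], [0, 0, 0, 0, 0, 0, 1], [0, 0, 0, 0, 0, 0, 1], [0, 0, 0, 0, 0, 0, 1]]}}

```text
time_s: 15.45
eef_pos: [0.6009, -0.1335, 0.0465]
eef_rot: [-0.001, 0.136, 0.991, 0.0]
wrist_force: [-12.6, 1.9, 11.7]
opening: 0.566
grasp_force: 63.8
```

Request:
{"op": "send_rows", "data": {"motion": [[0, 0, 0, 0, 0, -0.5, 1], [0, 0, 0, -0.5, 0, 0, 1], [0, 0, 0, -0.5, 0, 0, 1], [0, 0, 0, -0.5, 0, 0, 1], [0, 0, 0, -0.5, 0, 0, 1], [0, 0, 0, 0, 0, 0, 1], [0, 0, 0, 0, 0, 0, 1], [0, 0, 0, 0, 0, 0, 1], [0, 0, 0, 0, 0, 0, 1], [0, 0, 0, 0, 0, 0, 1]]}}

```text
time_s: 16.45
eef_pos: [0.6011, -0.1336, 0.0465]
eef_rot: [-0.003, 0.136, 0.991, 0.001]
wrist_force: [-17.0, 3.6, 14.0]
opening: 0.565
grasp_force: 64.0
```

Run:
```python
from bench import ctrl
from h import *
o=ctrl.get_obs();c=ctrl.camera('wrist');s=ctrl.camera('scene');pickle.dump((o,c,s),open('w5.pkl','wb'))
print(o['time_s'],o['eef_pos'],o['eef_rot'],o['wrist_force'],o['torque'],'yaw',np.arctan2(*tool(o)[:2,0][::-1])-np.pi)
z=np.zeros((600,800,3),np.uint8)
z[:350]=cv2.resize(s['color'][240:275,195:275,::-1],(800,350),interpolation=cv2.INTER_CUBIC)
z[350:]=cv2.resize(c['color'][50:250,:,::-1],(800,250))
cv2.imwrite('pics/w5.png',z)
```

```text
16.45 [ 0.6011332  -0.13357119  0.04653553] [-2.97281213e-03  1.35513907e-01  9.90770800e-01  6.03998517e-04] [-17.0151561    3.632912    13.99865014] [0.80151591 2.69190753 0.076177  ] yaw -0.27186434663184933
```

View pics/w5.png

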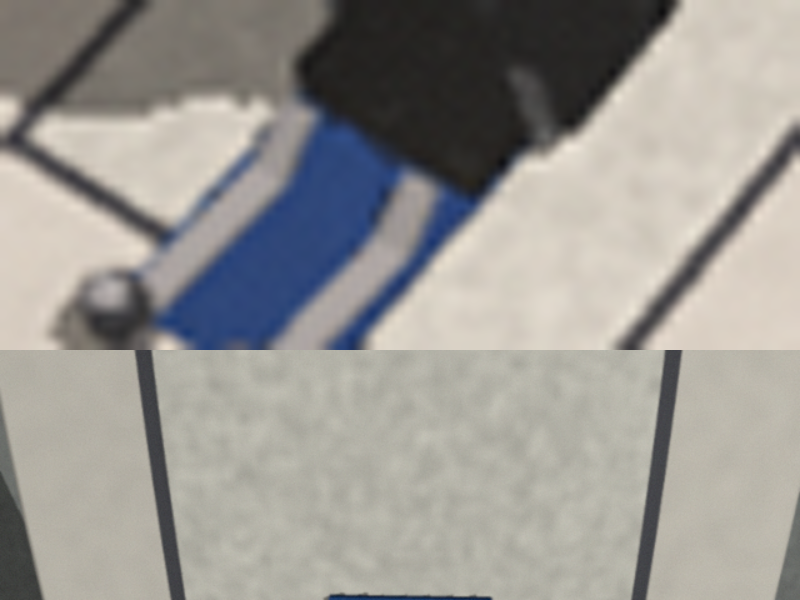

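Run:
```python
from h import *
o,c,s=pickle.load(open('w5.pkl','rb'))
x=np.array([np.cos(-.272),np.sin(-.272),0]);n=np.array([-x[1],x[0],0])
p=o['eef_pos'].copy();p[2]=.048;nose=p+.0895*x
E=np.linalg.inv(s['extrinsics']);k=np.array([s['k1'],0,0,0,0.]);im=s['color'].astype(np.float32)
for a in(-.045,-.041,-.037,-.033):
    ys=np.arange(-.036,.0361,.001)
    q=nose+a*x+ys[:,None]*n;q=q@E[:3,:3].T+E[:3,3]
    u=cv2.projectPoints(q,np.zeros(3),np.zeros(3),s['mtx'],k)[0][:,0].astype(np.float32)
    v=cv2.remap(im,u[None,:,0].copy(),u[None,:,1].copy(),cv2.INTER_LINEAR)[0]
    b=v[:,2]-v[:,0]
    i=np.where((b[:-1]-20)*(b[1:]-20)<0)[0]
    print(a,[round(float(1000*ys[j]+(20-b[j])/(b[j+1]-b[j])),1) for j in i],b.max())
```

```text
-0.045 [-15.9, 8.7, 18.4, 23.3] 76.625
-0.041 [-27.3, -24.2, -15.2, 9.6, 18.8, 23.4] 77.69531
-0.037 [-27.1, -24.7, -15.1, 9.1, 18.5, 23.5] 76.22656
-0.033 [-15.4, 9.4, 18.5, 23.3] 76.984375
```

Request:
{"op": "send_rows", "data": {"motion": [[0, 0, 0, 0.5, 0, 0, 1], [0, 0, 0, 0.5, 0, 0, 1], [0, 0, 0, 0.5, 0, 0, 1], [0, 0, 0, 0.5, 0, 0, 1], [0, 0, 0, 0.5, 0, 0, 1], [0, 0, 0, 0, 0, 0, 1], [0, 0, 0, 0, 0, 0, 1], [0, 0, 0, 0, 0, 0, 1], [0, 0, 0, 0, 0, 0, 1], [0, 0, 0, 0, 0, 0, 1]]}}

```text
time_s: 17.55
eef_pos: [0.6011, -0.1335, 0.0466]
eef_rot: [-0.0, 0.136, 0.991, 0.0]
wrist_force: [-6.9, 1.7, 6.0]
opening: 0.566
grasp_force: 63.0
```

Request:
{"op": "send_rows", "data": {"motion": [[0, 0, 0, 0, 0, 0.2, 1], [0, 0, 0, 0, 0, 0.2, 1], [0, 0, 0, 0, 0, 0, 1], [0, 0, 0, 0, 0, 0, 1], [0, 0, 0, 0, 0, 0, 1], [0, 0, 0, 0, 0, 0, 1], [0, 0, 0, 0, 0, 0, 1], [0, 0, 0, 0, 0, 0, 1], [0, 0, 0, 0, 0, 0, 1], [0, 0, 0, 0, 0, 0, 1]]}}

```text
time_s: 18.55
eef_pos: [0.6011, -0.1336, 0.0466]
eef_rot: [-0.0, 0.136, 0.991, 0.0]
wrist_force: [-9.0, 2.4, 8.1]
opening: 0.568
grasp_force: 63.4
```

Request:
{"op": "send_rows", "data": {"motion": [[0, 0, 0, 0.3, 0, 0.2, 1], [0, 0, 0, 0.3, 0, 0.3, 1], [0, 0, 0, 0, 0, 0, 1], [0, 0, 0, 0, 0, 0, 1], [0, 0, 0, 0, 0, 0, 1], [0, 0, 0, 0, 0, 0, 1], [0, 0, 0, 0, 0, 0, 1], [0, 0, 0, 0, 0, 0, 1], [0, 0, 0, 0, 0, 0, 1], [0, 0, 0, 0, 0, 0, 1]]}}

```text
time_s: 19.55
eef_pos: [0.6011, -0.1336, 0.0465]
eef_rot: [0.0, 0.136, 0.991, 0.0]
wrist_force: [-8.3, 1.6, 10.0]
opening: 0.563
grasp_force: 63.6
```

Request:
{"op": "send_rows", "data": {"motion": [[0, 0, 0, 0, 0, 0, 1], [0, 0, 0, 0, 0, 0, 1], [0, 0, 0, 0, 0, 0, 1], [0, 0, 0, 0, 0, 0, 1], [0, 0, 0, 0, 0, 0, 1], [0, 0, 0, 0, 0, 0, 1], [0, 0, 0, 0, 0, 0, 1], [0, 0, 0, 0, 0, 0, 1], [0, 0, 0, 0, 0, 0, 1], [0, 0, 0, 0, 0, 0, 1]]}}

```text
time_s: 20.55
eef_pos: [0.6012, -0.1336, 0.0465]
eef_rot: [0.0, 0.136, 0.991, 0.0]
wrist_force: [-8.5, 2.5, 10.1]
opening: 0.563
grasp_force: 63.6
```

Home against the posts, level, and a steady 10 N down. Handing in.

```bash
python3 -c "
from bench import ctrl
print(ctrl.hand_in())"
```

```text
the job is handed in; nothing more can be done
None
```

The plate's tongue is under both clips, straight, about 0.3 mm off centre by camera and home against the posts; I handed in at about 20.6 s, still gripping it and pressing it down with a steady 10 N. The judge's verdict was not shown, and the clips' lift could not be read directly.

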